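Tune the lesson radio's coil slug

ROBOT

A 6-joint arm with a two-finger parallel gripper is mounted at the origin on the work surface. World frame = base frame: x ahead of the robot, y to its left, z up, the work surface at z = 0. Lengths are in m, angles in rad, forces in N, time in s.
With the tool pointing down it reaches from about 0.375 to 0.9 m from the base axis. Payload 3.1 kg.
Tool frame: the origin (TCP) lies where the fingers leave the gripper's body, on its centre line; the fingertips stand 70 mm ahead of it and the grasp point (between the pads) lies 51 mm ahead of it; y points along the fingers, x is the direction in which the jaws open and shut, and the axes are right-handed (so a half turn about y gives the same grasp; the last joint's range is limited). The gripper opens to 87 mm and grips with 3 to 60 N. Pads are 19 mm wide; open, the fingers measure 117 mm over their backs; the gripper's body (75 mm by 190 mm) begins 51 mm behind the grasp point.
Start: joints at [-1.437, 0.527, 1.433, -0, 1.181, -0.178], TCP at [0.192, -0.595, 0.292] pointing down, gripper open.
Joint ranges: [-3.08, 3.08], [-0.75, 2.2], [0.22, 2.44], [-1.43, 4.57], [0, 2.65], [-2.85, 2.85]. Speed limits (rad/s): [2.79, 2.79, 3.14, 3.14, 3.14, 3.14].

INTERFACE

Orientations are given as a unit quaternion [x, y, z, w].
In Python, from bench import ctrl gives the robot as it stands. The module is installed in compiled form; this text tells all that it offers.
- The arm moves only by the tool jog_arm, never from a script. Its argument "increments" is a list of rows, each a list of 2 entries, a list of its own where there are three numbers: the shift along the tool's x, y, z in mm, then the turn about the tool's y in rad. A call has 1 to 20 rows; each row shifts and turns the commanded pose from where the row before left it, along the tool's axes as they then stand; what a row does not reach is not made up. A row lasts 1/12 s, in which the tool goes at most 41.7 mm and 7.16 degrees, less where a joint would pass 70% of its speed; a pose out of reach is approached as far as the arm can. A call is refused whole if a number of a shift passes 41.7 or a number of a turn 0.125, either way. A call with a gripper value outside its range is refused whole. "fingers" is the finger opening in mm, from 0 to 87, set as the call begins (left out, the last holds). The fingers move at their own pace and stop on an object; the grip force is fixed at half the most. Time passes only in rows, so rows that do not move let the fingers close. It gives the time, the measured TCP pose, the force and the opening at its end, in the units of the state.
- ctrl.get_state(): the state, without advancing time (a new reading comes with each control period).
- ctrl.camera(name): name is "side" or "top"; returns a dict with "image" (384x512x3 uint8, red, green, blue), "intrinsics" (3x3 intrinsics, pixels), "k1" (the pictures are not rectified: a ray, as slopes to the right and down, at radius r is drawn at 1 + k1 r^2 times it, then the intrinsics apply), "R" (3x3) and "t" (3): a world point X has camera coordinates R X + t. Camera axes: x right, y down, z forward; pixel columns grow to the right and rows downward; lengths in m; the calibration is good to about 2 mm. A picture is of the moment at which its call begins. There is no depth.
- ctrl.job_done(): hands the job in, once; it reports no verdict.
The state is a dict: "t": time; "joint_pos": joint angles; "qd": joint speeds; "joint_efforts": joint torques, N m; "position": TCP position; "orientation": TCP orientation; "force": force on the tool from outside, world axes, zero at the start; "ft_torque": the same for the moment, N m; "gripper_width": finger opening in m.
Only numpy, scipy, OpenCV 4.12 (cv2) and the standard library are available. Lean on these libraries where they do the work, as an engineer would, in place of code of your own. Each camera call takes 0.05 s, during which the arm holds its last target.

TASK

On the desk stands a small radio built from wooden modules. Take the plastic tuning tool out of its stand, put its blade into the slotted slug on top of the copper-wound coil (not the flat plate capacitor or the black square potentiometer), and turn the slug clockwise, seen from above, until its pointer lines up with the brass index post, to within about 15 degrees. Then put the tool back in its stand, hanging upright by its collar, and let go.

Things in the scene. Friction and masses are not known exactly. Their poses are not given: they have to be found in the camera images.
- tool: Grey and black plastic tuning tool, 119 mm long, 70 g, upright. Origin: middle of the blade's lower edge, z up. Blade 20 wide (x) by 4 thick (y), z 0-16 mm; shank 14 diameter to z 50, cone to 30 diameter at z 62; collar 56 diameter, z 62-67; handle 30 wide (x) by 18 thick (y), z 67-119. Grip the handle across y at z = 97.
- slot (a point): Middle of the slot's floor, on the upright axis of the slug (white head 42 mm wide) atop the copper-wound tube, tallest of three fixed modules; 64 mm above the desk. Turns with the slug: x along the slot to the dark pointer, z up. Slot 42 long, ends open, 8 wide up to 8 above the floor, flaring to 16 wide at 14. Lower the blade to 2-4 mm above the floor; it has 12 degrees of play either way.
- slug (a joint): Slug angle, rad; grows clockwise seen from above. 0: pointer (tip 38 mm from the axis) at the brass index post, a 6 x 10 mm upright strip 45 mm from the axis on the module's far side from the robot, top level with the slot's floor. Starts between -1.15 and -0.65; end stop at 0.17. Stiff (0.04 N m), stays where left.
- stand_hole (a point): Middle of the square hole (36 mm wide, chamfered, right through) at the level of the top of the fixed plywood tool stand, an open bridge 110 x 110 mm, 70 mm high, top 12 mm thick. The tool hangs in it by its collar, its origin 62 mm below this point; any yaw. z up.
Mind the look-alikes: they are no part of the job. What is meant by the tool is not red, and is the smaller of those in its own colour. Leave any blue look-alike of the part that bears slot alone.

How it is judged:
On the way, in this order (a step that is already met when the one before it is completed fails the run):
1. the tool's blade is in the slug's slot, before the slug has been turned (x of tool in the frame of slot between -0.012 and 0.012 m and y of tool in the frame of slot between -0.006 and 0.006 m and z of tool in the frame of slot between -0.004 and 0.007 m and angle between tool's own z axis and vertical below 0.25 rad), for 0.1 s.
2. the slug is turned by the tool, its blade still in the slot, to the index post within 0.26 rad (all of step 1 and value of joint slug between -0.26 and 0.26 rad), for 0.1 s.
At the end, for the whole second after the job is handed in: The slug's pointer is within 0.26 rad (15 degrees) of the index post (joint between -0.26 and 0.26), and the tool hangs at rest in the stand's hole: its axis within 15 mm of the hole's centre, its origin 55 to 68 mm below the stand's top, upright within 0.17 rad (value of joint slug between -0.26 and 0.26 rad and horizontal distance between tool and stand_hole below 0.015 m and z of tool in the frame of stand_hole between -0.068 and -0.055 m and angle between tool's own z axis and vertical below 0.17 rad and linear speed of tool below 0.02 m/s); the robot touches nothing.
It also fails if it takes over 61 s, if anything falls off the work surface, if the arm or the gripper's body presses on something with over 40 N, if the wrist force passes 120 N, or if a joint passes its speed limit or range.

## Working session

There is one attempt and no reset: what is moved stays moved. The work goes in short steps, Python scripts to look and compute and a tool call to move; the robot and the scene stay as the last step left them, time stands still between calls to the robot, and variables do not carry over. Pictures are saved under pics/ and viewed, and the job is handed in when it is done.

Besides the shell and the picture viewer there is one more tool, called after "Call:" as name(argument=value, ...), one argument or row to a line, values as JSON. jog_arm: Moves the arm, as the interface text tells. Its arguments: {"type":"object","properties":{"increments":{"type":"array","items":{"type":"array"}},"fingers":{"type":"number"}},"required":["increments"]}

```bash
mkdir -p pics; ls; python3 - <<'E'
from bench import ctrl
import cv2,pickle
print(ctrl.get_state())
d={}
for n in("side","top"):
    c=ctrl.camera(n);d[n]=c
    cv2.imwrite(f"pics/{n}0.png",cv2.cvtColor(c["image"],cv2.COLOR_RGB2BGR))
    print(n,c["intrinsics"],c["k1"],c["R"],c["t"])
pickle.dump(d,open("c0.pkl","wb"))
E
```

```text
pics
{'t': 0.0, 'joint_pos': array([-1.43649343e+00,  5.28483494e-01,  1.43390216e+00,  2.62411948e-05,
        1.18137521e+00, -1.78497375e-01]), 'qd': array([-0.0005744 ,  0.00020759, -0.00075201,  0.00118467,  0.00119275,
        0.00011691]), 'joint_efforts': array([-9.55767791e-04, -4.40048540e+01, -1.76591331e+01,  6.33046520e-02,
        5.83553617e-02, -1.86963684e-04]), 'position': array([ 0.19228405, -0.59407827,  0.29126086]), 'orientation': array([-0.57121661,  0.41654191, -0.41549442,  0.57233627]), 'force': array([ 0.43511923, -0.39947107, -0.7446691 ]), 'ft_torque': array([0.01015834, 0.03852209, 0.051959  ]), 'gripper_width': 0.08713918261692007}
side [[406.67917832   0.         257.95450564]
 [  0.         406.67917832 191.227291  ]
 [  0.           0.           1.        ]] -0.004984239898877172 [[ 0.97704795 -0.21193531  0.0214645 ]
 [-0.1012672  -0.55076312 -0.82849559]
 [ 0.18740932  0.80730627 -0.55958407]] [-0.48675424  0.13175082  0.72887981]
top [[460.54422863   0.         254.66599986]
 [  0.         460.54422863 188.12223938]
 [  0.           0.           1.        ]] -0.17701138199585625 [[ 0.00975501 -0.9998881  -0.01134148]
 [-0.99662457 -0.00879735 -0.08162152]
 [ 0.08151261  0.01209941 -0.99659887]] [0.01660999 0.50023558 1.01042303]
```

View pics/side0.png

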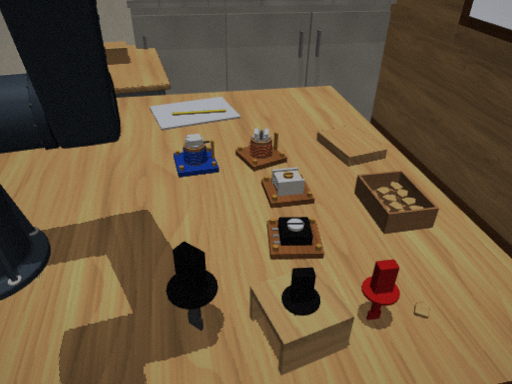

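View pics/top0.png

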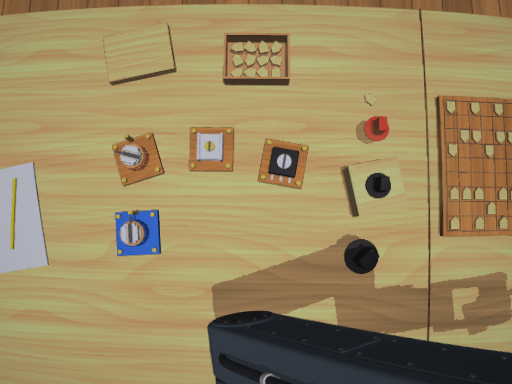

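Candidates for the tool: black one in the stand (side 302,290 / top 378,185), a larger black one (side 192,285 / top 361,257), and a red one (side 381,285 / top 377,128). I choose the smaller black one, in the stand. Candidates for the slug: the coil on the brown base (side 261,147 / top 131,156), the blue-based coil (side 196,152 / top 132,233), the plate capacitor (side 288,182) and the potentiometer (side 295,230). I choose the brown-based coil. Next, close crops to check.

```bash
python3 - <<'E'
import pickle,cv2,numpy as np
d=pickle.load(open("c0.pkl","rb"))
t=d["top"]["image"][...,::-1];s=d["side"]["image"][...,::-1]
a=cv2.resize(t[125:195,95:175],(400,350),interpolation=cv2.INTER_CUBIC)
b=cv2.resize(t[150:220,335:415],(400,350),interpolation=cv2.INTER_CUBIC)
c=cv2.resize(s[115:175,225:295],(400,343)[:2],interpolation=cv2.INTER_CUBIC)
c=cv2.copyMakeBorder(c,0,7,0,0,0)
e=cv2.resize(s[250:370,240:360],(400,350),interpolation=cv2.INTER_CUBIC)
cv2.imwrite("pics/crop0.png",cv2.resize(np.vstack([np.hstack([a,b]),np.hstack([c,e])]),(800,600)))
E
```

```text
(no output)
```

View pics/crop0.png

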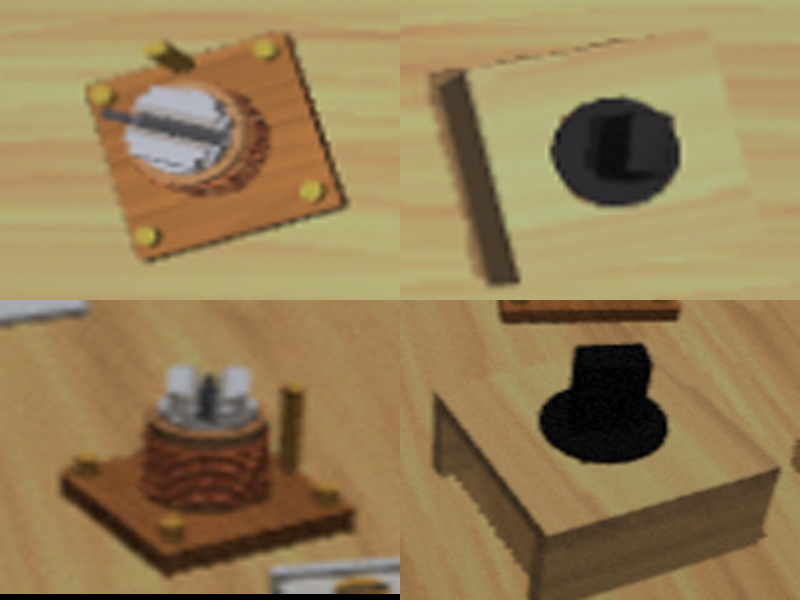

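```bash
cat >h.py <<'E'
import numpy as np,cv2
def und(c,uv):
    uv=np.asarray(uv,float).reshape(-1,2);K=c["intrinsics"]
    d=(uv-[K[0,2],K[1,2]])/[K[0,0],K[1,1]];p=d.copy()
    for _ in range(20): p=d/(1+c["k1"]*(p**2).sum(1,keepdims=True))
    return p
def ray(c,uv):
    p=und(c,uv);v=np.c_[p,np.ones(len(p))]@c["R"];o=-c["R"].T@c["t"]
    return o,v
def plane(c,uv,z):
    o,v=ray(c,uv);return o+v*((z-o[2])/v[:,2])[:,None]
def proj(c,X):
    q=np.atleast_2d(X)@c["R"].T+c["t"];p=q[:,:2]/q[:,2:];p=p*(1+c["k1"]*(p**2).sum(1,keepdims=True))
    K=c["intrinsics"];return p*[K[0,0],K[1,1]]+[K[0,2],K[1,2]]
def tri(c1,u1,c2,u2):
    o1,v1=ray(c1,u1);o2,v2=ray(c2,u2);v1=v1[0]/np.linalg.norm(v1);v2=v2[0]/np.linalg.norm(v2)
    s=np.linalg.lstsq(np.c_[v1,-v2],o2-o1,rcond=None)[0];a=o1+s[0]*v1;b=o2+s[1]*v2
    return (a+b)/2,np.linalg.norm(a-b)
def big(m,c0=None):
    n,l,s,c=cv2.connectedComponentsWithStats(m.astype(np.uint8));k=1+np.argmax(s[1:,4]);return l==k
E
python3 - <<'E'
import pickle
from h import *
d=pickle.load(open("c0.pkl","rb"));t=d["top"];s=d["side"]
im=t["image"].astype(int)
def win(m,x0,y0,x1,y1):
    w=np.zeros(m.shape,bool);w[y0:y1,x0:x1]=m[y0:y1,x0:x1];return w
dark=im.max(2)<75
m=big(win(dark,355,165,400,205))
cn=max(cv2.findContours(m.astype(np.uint8),0,1)[0],key=cv2.contourArea)
print("collar px",cv2.fitEllipse(cn),cv2.boundingRect(cn))
P=plane(t,cn[:,0],0.075)
(cx,cy),r=cv2.minEnclosingCircle((P[:,:2]*1000).astype(np.float32));print("collar",cx,cy,r,cv2.fitEllipse((P[:,:2]*1000).astype(np.float32)))
# darkness levels in collar
for y in range(172,200): print(y,im[y,362:396].sum(1)//3)
# white head
sat=im.max(2)-im.min(2)
m=big(win((sat<40)&(im.max(2)>60),105,135,150,175))
cn=max(cv2.findContours(m.astype(np.uint8),0,1)[0],key=cv2.contourArea)
print("head",cv2.boundingRect(cn))
P=plane(t,cn[:,0],0.078)*1000
print(cv2.minEnclosingCircle(P[:,:2].astype(np.float32)),cv2.fitEllipse(P[:,:2].astype(np.float32)))
for y in range(138,174): print(y,''.join('#' if q else '.' for q in m[y,105:150]),)
E
```

```text
collar px ((377.80426025390625, 184.9778594970703), (23.92276954650879, 24.37264060974121), 90.42526245117188) (365, 173, 26, 25)
collar 505.76165771484375 -243.15403747558594 28.00583267211914 ((504.75244140625, -243.26571655273438), (51.31391906738281, 53.63203430175781), 14.967556953430176)
172 [157 157 157 157 158 158 158 158 159 159 160 158 151 149 150 151 135 116
 139 154 157 161 162 162 161 161 161 161 161 161 161 160 160 160]
173 [158 158 158 159 159 159 160 162 159 151 150 135  76  40  45  45  46  46
  61  82 110 143 156 160 161 161 161 161 161 160 161 160 159 159]
174 [160 159 161 161 162 162 162 162 141  79  69  45  43  44  44  44  44  45
  46  45  47  63 108 148 160 161 161 160 160 159 159 159 159 158]
175 [161 163 163 164 163 162 161 140  60  40  45  43  44  44  43  43  44  43
  42  42  44  45  45  84 142 150 154 159 159 158 158 158 158 158]
176 [162 162 162 161 162 153 142  63  45  44  45  43  41  41  42  42  41  36
  29  29  40  40  39  37  53  80 112 148 157 158 157 158 158 156]
177 [162 161 161 161 160 112  62  46  44  43  43  38  31  28  27  23  17  19
  17  29  42 
[... 4484 characters left out ...]

160 ................###################..........
161 .................##################..........
162 ...................###############...........
163 ....................#############............
164 ......................#########..............
165 .........................###.................
166 .............................................
167 .............................................
168 .............................................
169 .............................................
170 .............................................
171 .............................................
172 .............................................
173 .............................................
```

```bash
python3 - <<'E'
import pickle
from h import *
d=pickle.load(open("c0.pkl","rb"));t=d["top"];s=d["side"]
a=np.clip(t["image"][165:205,358:398].astype(float)*4.5,0,255).astype(np.uint8)
b=t["image"][134:174,106:146]
f=lambda q:cv2.resize(q[...,::-1],(400,400),interpolation=cv2.INTER_CUBIC)
cv2.imwrite("pics/crop1.png",np.hstack([f(a),f(b)]))
# predicted handle corners for yaw guesses
for z in(.075,.127):
  print(z,proj(t,[[.5053,-.2432,z]]),proj(s,[[.5053,-.2432,z]]))
print(-t["R"].T@t["t"])
E
```

```text
0.075 [[377.81702893 184.69604473]] [[299.69939702 297.07414663]]
0.127 [[384.25626592 182.41963939]] [[302.70542241 271.13345079]]
[0.41602282 0.00878336 1.04800481]
```

View pics/crop1.png

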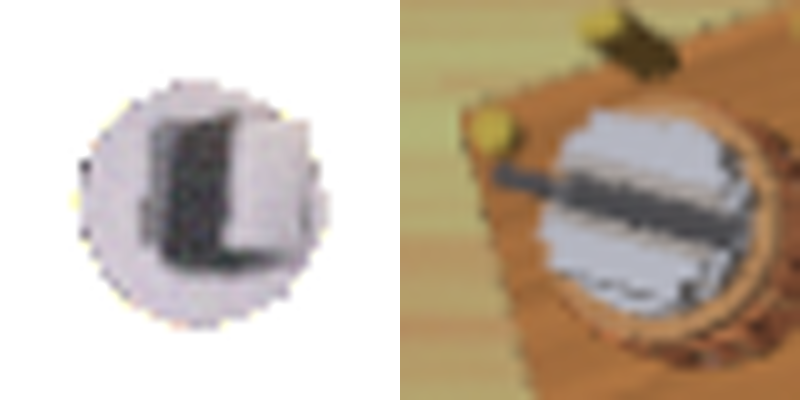

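```bash
python3 - <<'E'
import pickle
from h import *
d=pickle.load(open("c0.pkl","rb"));t=d["top"];s=d["side"]
c=plane(t,[(382,177.2),(389,177),(388,190),(380.8,189.5)],.127)*1000;print(c,c.mean(0))
for a,b in((3,0),(2,1)):
  v=c[b]-c[a];print("tool wide yaw",np.degrees(np.arctan2(v[1],v[0])),np.linalg.norm(v))
for a,b in((1,0),(2,3)):
  v=c[b]-c[a];print("thick yaw-90",np.degrees(np.arctan2(v[1],v[0]))-90,np.linalg.norm(v))
h=plane(t,[(130.7,155.0)],.078)[0];print("head",h)
sl=plane(t,[(140.5,157),(121.6,152.5)],.064);v=sl[1]-sl[0];sy=np.arctan2(v[1],v[0]);print("slot",sl,np.degrees(sy))
n=np.array([-np.sin(sy),np.cos(sy)]);print("slot offset of head centre",(h-sl[0])[:2]@n)
print("ptr",[ (np.degrees(np.arctan2(*(p-h)[1::-1])),np.linalg.norm((p-h)[:2])) for z in(.064,.068,.072,.078) for p in plane(t,[(115.7,151.2)],z)])
p=plane(t,[(126,136.7)],.064)[0];print("post",p,np.degrees(np.arctan2(*(p-h)[1::-1])),np.linalg.norm((p-h)[:2]))
print("side proj head top, floor, post",proj(s,[h,[h[0],h[1],.064],p]))
st=cv2.resize(s["image"][120:170,230:290][...,::-1],(720,600),interpolation=cv2.INTER_CUBIC);cv2.imwrite("pics/crop2.png",st)
E
```

```text
[[ 515.91222208 -238.65582233  127.        ]
 [ 516.48364985 -253.29365531  127.        ]
 [ 489.91714496 -250.79392506  127.        ]
 [ 490.80739295 -235.80577606  127.        ]] [ 503.28010246 -244.63729469  127.        ]
tool wide yaw -6.476820584804438 25.26608812382825
tool wide yaw -5.375322987686234 26.683849670860802
thick yaw-90 2.235562001589358 14.648982355875342
thick yaw-90 -3.3991919206752783 15.014564658304653
head [0.56488465 0.28945086 0.078     ]
slot [[0.56263222 0.27124235 0.064     ]
 [0.57258723 0.3143982  0.064     ]] 77.01046019277909
slot offset of head centre 0.0018979935213162824
ptr [(np.float64(74.61203037690355), np.float64(0.03999480286140382)), (np.float64(75.02896504080003), np.float64(0.03857265330326872)), (np.float64(75.47779492138619), np.float64(0.037152702588741704)), (np.float64(76.2191926771283), np.float64(0.03502748420281115))]
post [0.60789683 0.30590274 0.064     ] 20.931527478532622 0.04605118884048687
side proj head top, floor, post [[260.1347667  131.9067645 ]
 [259.99992394 136.9234946 ]
 [274.82725102 132.84787473]]
```

View pics/crop2.png

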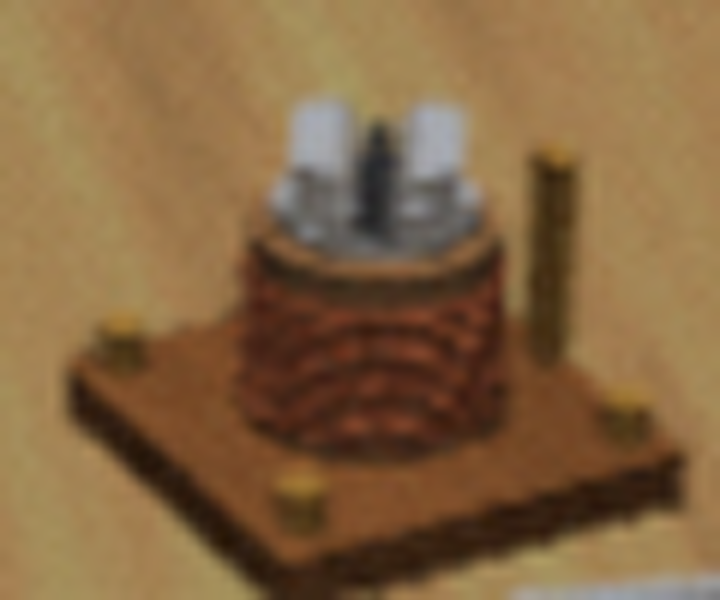

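```bash
cat >>h.py <<'E'
from scipy.spatial.transform import Rotation as Ro
def st():
    from bench import ctrl
    s=ctrl.get_state();R=Ro.from_quat(s["orientation"]).as_matrix()
    return s,R
def rel(target,s,R): return R.T@(np.array(target)-s["position"])*1000
E
python3 - <<'E'
from h import *
s,R=st();print(R.round(3))
yaw=np.degrees(np.arctan2(R[1,0],R[0,0]));print("yaw of jaw axis",yaw)
print("to hover TCP",rel([.5045,-.2437,.28],s,R).round(1))
E
```

```text
[[ 0.308 -0.     0.951]
 [-0.951  0.002  0.308]
 [-0.002 -1.     0.   ]]
yaw of jaw axis -72.07759605370418
to hover TCP [-237.3   12.   404.9]
```

Call:
jog_arm(
  increments=[
    [[-18.0,0.9,31.0],0],
    [[-18.0,0.9,31.0],0],
    [[-18.0,0.9,31.0],0],
    [[-18.0,0.9,31.0],0],
    [[-18.0,0.9,31.0],0],
    [[-18.0,0.9,31.0],0],
    [[-18.0,0.9,31.0],0],
    [[-18.0,0.9,31.0],0],
    [[-18.0,0.9,31.0],0],
    [[-18.0,0.9,31.0],0],
    [[-18.0,0.9,31.0],0],
    [[-18.0,0.9,31.0],0],
    [[-18.0,0.9,31.0],0],
    [[0,0,0],0.105],
    [[0,0,0],0.105],
    [[0,0,0],0.105],
    [[0,0,0],0.105],
    [[0,0,0],0],
    [[0,0,0],0],
  ],
  fingers=60,
)

```text
t: 1.68
position: [0.5036, -0.2478, 0.2802]
orientation: [-0.473, 0.526, -0.525, 0.473]
force: [1.4, -0.5, -0.3]
gripper_width: 0.0602
```

```bash
cat > look.py <<'E'
from h import *
from bench import ctrl
import sys,pickle
n=sys.argv[1];d={k:ctrl.camera(k) for k in("side","top")};pickle.dump(d,open(n+".pkl","wb"))
s,R=st();print("t",round(s["t"],2),"pos",s["position"].round(4),"yaw",np.degrees(np.arctan2(R[1,0],R[0,0])).round(2),"F",s["force"].round(1),"T",s["ft_torque"].round(2),"w",round(s["gripper_width"],4),"q",s["joint_pos"].round(2))
boxes=eval(sys.argv[2])  # (cam,x0,y0,x1,y1,gain)
out=[]
for k,x0,y0,x1,y1,g in boxes:
    c=np.clip(d[k]["image"][y0:y1,x0:x1].astype(float)*g,0,255).astype(np.uint8)[...,::-1]
    out.append(cv2.resize(c,(400,int(400*(y1-y0)/(x1-x0))),interpolation=cv2.INTER_CUBIC))
h=max(o.shape[0] for o in out)
cv2.imwrite(f"pics/{n}.png",np.hstack([cv2.copyMakeBorder(o,0,h-o.shape[0],0,0,0) for o in out]))
E
python3 look.py g1 "[('side',200,100,360,260+100,1.5),('top',310,110,450,260,1.5)]"
python3 -c "
from h import *
s,R=st();print(rel([.5045,-.2437,.156],s,R).round(1))"
```

```text
t 1.78 pos [ 0.5036 -0.248   0.2804] yaw -96.03 F [-0.1  0.4 -0.4] T [-0.01 -0.    0.04] w 0.0602 q [-0.66  0.46  1.61  0.    1.08  1.02]
[ -4.3 124.4   0.5]
```

View pics/g1.png

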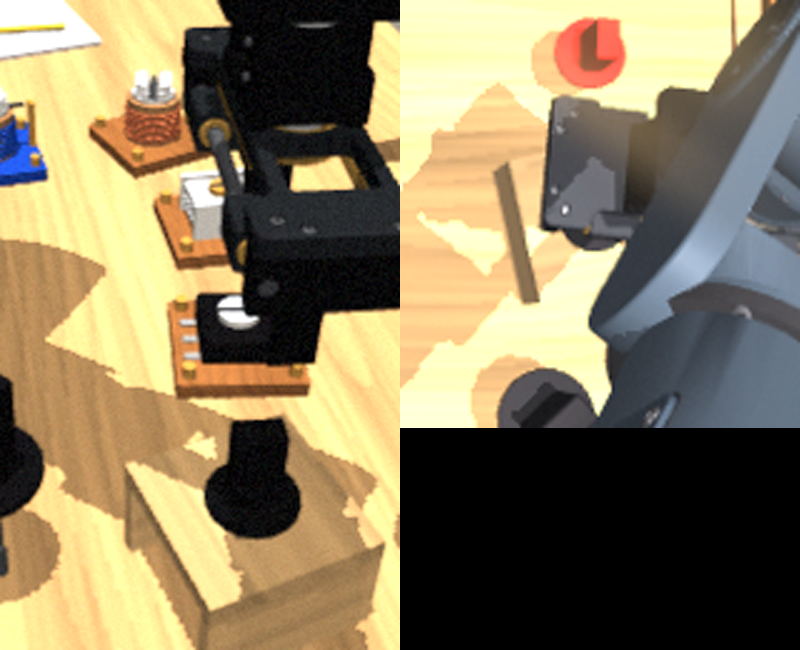

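```bash
python3 - <<'E'
import pickle
from h import *
d=pickle.load(open("g1.pkl","rb"));s,R=st();p=s["position"]
for dx in(-30,0,30):
  X=p+R@np.array([dx,70,0])/1000;print(dx,X.round(3),proj(d["side"],X),(proj(d["side"],X)[0]-[200,100])*2.5)
i=d["side"]["image"]
cv2.imwrite("pics/g1b.png",cv2.resize(np.clip(i.astype(int)*2,0,255).astype(np.uint8)[...,::-1],(768,576)))
E
```

```text
-30 [ 0.507 -0.218  0.21 ] [[303.31431373 211.38243398]] [258.28578431 278.45608496]
0 [ 0.504 -0.248  0.21 ] [[308.1354577  225.84930943]] [270.33864425 314.62327357]
30 [ 0.5   -0.278  0.21 ] [[313.45015532 241.79908373]] [283.62538829 354.49770933]
```

View pics/g1b.png

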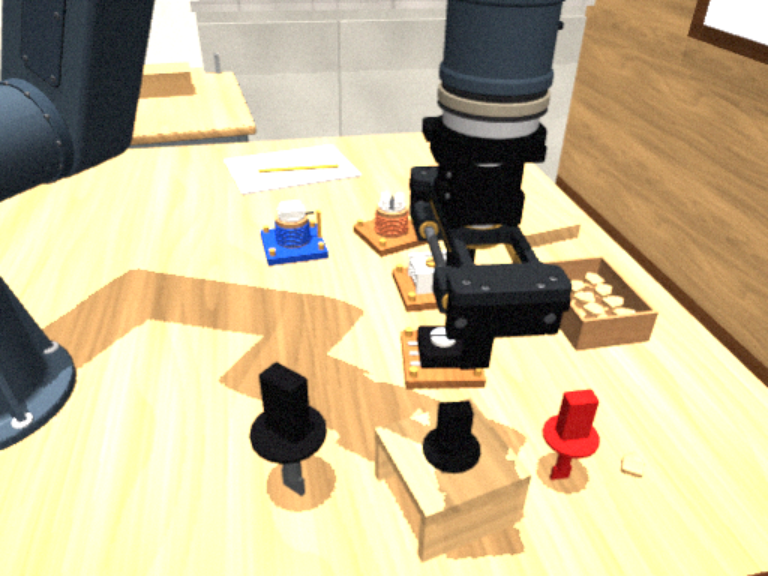

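Call:
jog_arm(
  increments=[
    [[-4,0,0.5],0],
    [[0,18,0],0],
    [[0,18,0],0],
    [[0,18,0],0],
    [[0,18,0],0],
    [[0,18,0],0],
    [[0,18,0],0],
    [[0,16,0],0],
    [[0,0,0],0],
    [[0,0,0],0],
  ],
)

```text
t: 2.62
position: [0.5044, -0.2437, 0.156]
orientation: [-0.473, 0.527, -0.525, 0.473]
force: [1.0, -0.3, -1.0]
gripper_width: 0.0602
```

```bash
python3 look.py g2 "[('side',240,190,360,340,2),('top',310,110,450,260,2)]"
```

```text
t 2.72 pos [ 0.5053 -0.2444  0.1574] yaw -96.12 F [1.  0.3 0.6] T [0.02 0.01 0.05] w 0.0601 q [-0.65  0.63  1.71  0.    0.8   1.03]
```

View pics/g2.png

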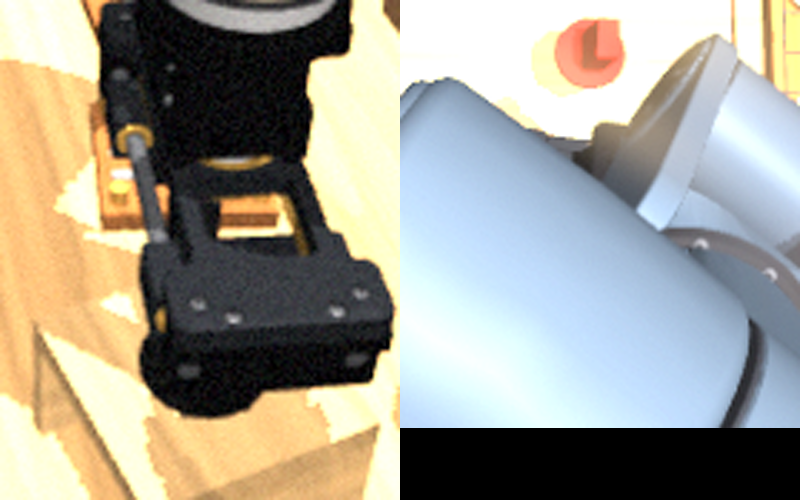

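```bash
python3 - <<'E'
import pickle
from h import *
d=pickle.load(open("g2.pkl","rb"));s,R=st();p=s["position"]
for v in((0,70,0),(30,70,0),(58,70,0),(58,70,-9),(58,70,9),(58,20,0),(58,0,0)):
  X=p+R@np.array(v)/1000;print(v,X.round(3),((proj(d["side"],X)[0]-[240,190])*3.333).round(0))
E
```

```text
(0, 70, 0) [ 0.505 -0.244  0.087] [202. 339.]
(30, 70, 0) [ 0.502 -0.274  0.087] [216. 395.]
(58, 70, 0) [ 0.499 -0.302  0.087] [231. 452.]
(58, 70, -9) [ 0.49  -0.301  0.087] [208. 454.]
(58, 70, 9) [ 0.508 -0.303  0.087] [253. 450.]
(58, 20, 0) [ 0.499 -0.302  0.137] [243. 365.]
(58, 0, 0) [ 0.499 -0.302  0.157] [248. 328.]
```

Call:
jog_arm(
  increments=[
    [[0,0,0],0],
    [[0,0,0],0],
    [[0,0,0],0],
    [[0,0,0],0],
    [[0,0,0],0],
    [[0,0,0],0],
    [[0,0,0],0],
    [[0,0,0],0],
    [[0,0,0],0],
    [[0,0,0],0],
  ],
  fingers=5,
)

```text
t: 3.55
position: [0.5047, -0.2441, 0.1566]
orientation: [-0.473, 0.526, -0.526, 0.472]
force: [0.1, -0.4, 0.4]
gripper_width: 0.0178
```

Call:
jog_arm(
  increments=[
    [[0,-10,0],0],
    [[0,-15,0],0],
    [[0,-18,0],0],
    [[0,-18,0],0],
    [[0,-18,0],0],
    [[0,-18,0],0],
    [[0,-18,0],0],
    [[0,0,0],0],
    [[0,0,0],0],
  ],
)

```text
t: 4.3
position: [0.505, -0.2442, 0.2727]
orientation: [0.472, -0.525, 0.527, -0.473]
force: [0.3, -0.6, -0.9]
gripper_width: 0.0174
```

```bash
python3 look.py g3 "[('side',240,140,360,290,2),('top',310,110,450,260,2)]";python3 -c "
from h import *
s,R=st();print(rel([.567,.290,.272],s,R).round(1))"
```

```text
t 4.4 pos [ 0.5041 -0.2436  0.2707] yaw -96.15 F [-0.3  1.  -1.1] T [ 0.04  0.09 -0.01] w 0.0179 q [-0.65  0.47  1.62 -0.    1.06  1.03]
[-537.3   -0.8    5.4]
```

View pics/g3.png

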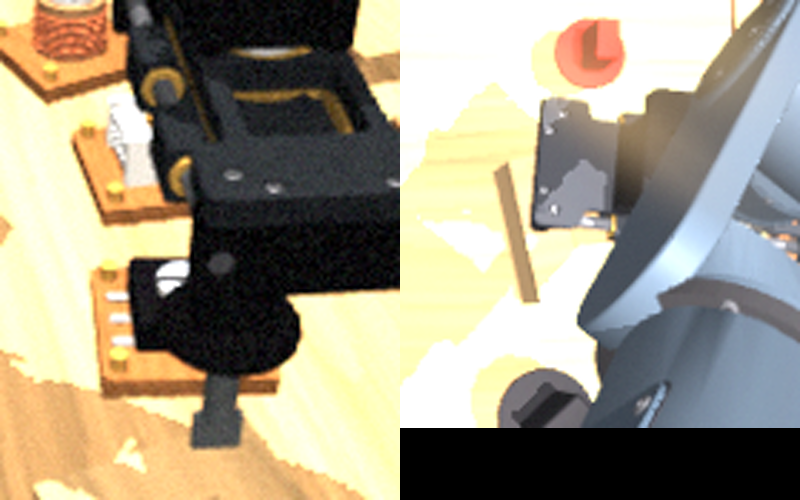

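Call:
jog_arm(
  increments=[
    [[-15,0,0],0],
    [[-30,0,0],0],
    [[-36,0,0],0],
    [[-36,0,0],0],
    [[-36,0,0],0],
    [[-36,0,0],0],
    [[-36,0,0],0],
    [[-36,0,0],0],
    [[-36,0,0],0],
    [[-36,0,0],0],
    [[-36,0,0],0],
    [[-36,0,0],0],
    [[-36,0,0],0],
    [[-36,0,0],0],
    [[-30,0,0],0],
    [[-20,0,0],0],
    [[-10,0,5.4],0],
    [[0,0,0],0],
  ],
)

```text
t: 5.9
position: [0.5667, 0.2925, 0.2699]
orientation: [-0.474, 0.526, -0.525, 0.473]
force: [0.2, 0.2, -0.8]
gripper_width: 0.0179
```

Call:
jog_arm(
  increments=[
    [[0,0,0],-0.06],
    [[0,0,0],-0.11],
    [[0,0,0],-0.11],
    [[0,0,0],-0.11],
    [[0,0,0],-0.11],
    [[0,0,0],-0.11],
    [[0,0,0],-0.11],
    [[0,0,0],-0.11],
    [[0,0,0],-0.11],
    [[0,0,0],-0.11],
    [[0,0,0],-0.11],
    [[0,0,0],-0.11],
    [[0,0,0],-0.11],
    [[0,0,0],-0.08],
    [[0,0,0],0],
    [[0,0,0],0],
  ],
)

```text
t: 7.23
position: [0.5667, 0.2887, 0.2707]
orientation: [0.703, -0.079, 0.077, -0.702]
force: [-1.1, -1.3, -1.2]
gripper_width: 0.0176
```

```bash
python3 look.py g4 "[('side',215,80,305,190,2),('top',70,90,200,220,1.5)]";python3 -c "
from h import *
import pickle
s,R=st();print(rel([.567,.290,.272],s,R).round(1))
g=pickle.load(open('g3.pkl','rb'))['side']
print((proj(g,[.5041,-.2436,.2707-.148])-[240,140])*3.333)
g=pickle.load(open('g4.pkl','rb'))['side']
p=s['position']
print((proj(g,[p-[0,0,.148],p-[0,0,.081],[.567,.29,.064]])-[215,80])*4.444)
"
```

```text
t 7.33 pos [0.5671 0.2889 0.2711] yaw -12.61 F [-0.4 -0.6 -1.9] T [-0.   -0.07  0.01] w 0.0178 q [ 0.3   0.57  1.42 -0.    1.15  0.52]
[-0.3 -0.9  1. ]
[[205.63354617 445.65941505]]
[[206.66930333 156.62071245]
 [209.98270144  39.26509392]
 [203.38283975 252.26081035]]
```

View pics/g4.png

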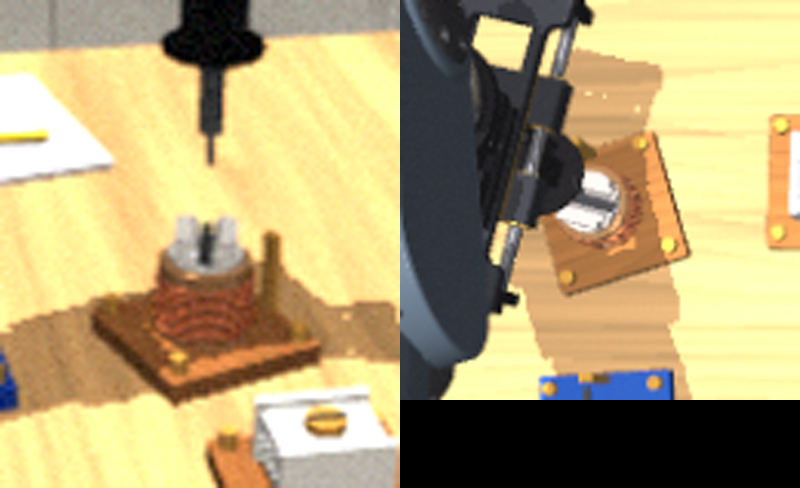

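Call:
jog_arm(
  increments=[
    [[0,12,0],0],
    [[0,12,0],0],
    [[0,10,0],0],
    [[0,6,0],0],
    [[0,3,0],0],
    [[0,0,0],0],
    [[0,0,0],0],
  ],
)

```text
t: 7.92
position: [0.5676, 0.2893, 0.2283]
orientation: [0.703, -0.077, 0.077, -0.703]
force: [0.1, -0.6, 0.0]
gripper_width: 0.0177
```

```bash
python3 look.py g5 "[('side',230,95,290,175,2),('top',70,90,200,220,1.5)]"
```

```text
t 8.02 pos [0.5679 0.2895 0.229 ] yaw -12.49 F [-0.3  0.5 -1.8] T [-0.   -0.1  -0.01] w 0.0179 q [0.3  0.62 1.46 0.   1.06 0.51]
```

View pics/g5.png

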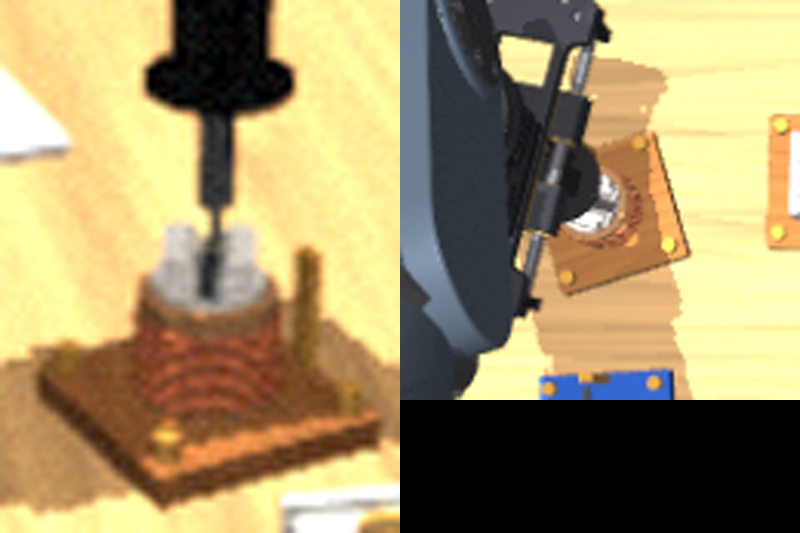

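Call:
jog_arm(
  increments=[
    [[-1.2,3,0],0],
    [[0,3,0],0],
    [[0,3,0],0],
    [[0,0,0],0],
  ],
)

```text
t: 8.35
position: [0.5659, 0.2894, 0.2188]
orientation: [0.703, -0.077, 0.076, -0.703]
force: [0.1, -0.6, -1.6]
gripper_width: 0.018
```

```bash
python3 look.py g6 "[('side',230,95,290,175,2),('top',70,90,200,220,1.5)]"
```

```text
t 8.45 pos [0.5662 0.2895 0.2193] yaw -12.49 F [ 0.9  0.6 -0.8] T [-0.01 -0.07 -0.04] w 0.0174 q [ 0.3   0.63  1.47 -0.    1.05  0.52]
```

View pics/g6.png

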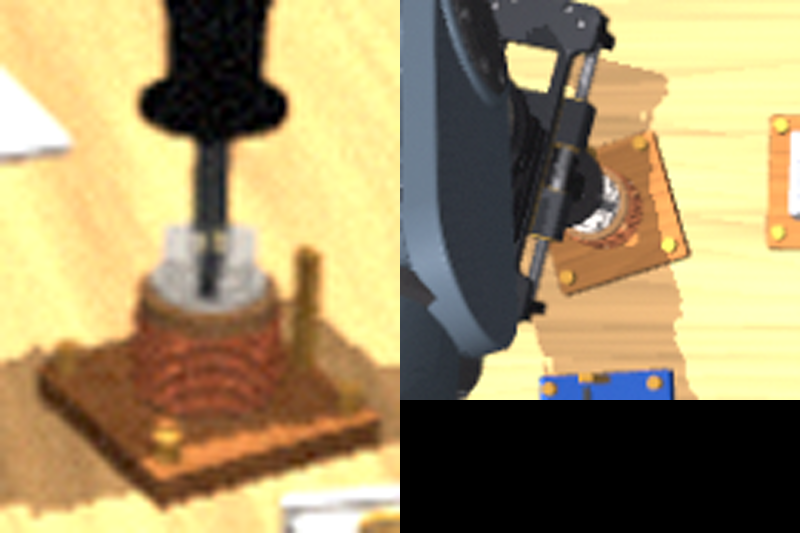

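Call:
jog_arm(
  increments=[
    [[-0.3,2,0],0],
    [[0,2,0],0],
    [[0,0,0],0],
    [[0,0,0],0],
    [[0,0,0],0],
  ],
)

```text
t: 8.87
position: [0.5661, 0.2896, 0.2155]
orientation: [-0.703, 0.077, -0.077, 0.703]
force: [0.4, 0.2, -0.4]
gripper_width: 0.018
```

```bash
python3 look.py g7 "[('side',230,95,290,175,2),('top',70,90,200,220,1.5)]"
```

```text
t 8.97 pos [0.5661 0.2896 0.2156] yaw -12.49 F [ 0.2 -0.1 -1.6] T [-0.01 -0.05  0.  ] w 0.0177 q [0.3  0.63 1.47 0.   1.04 0.52]
```

View pics/g7.png

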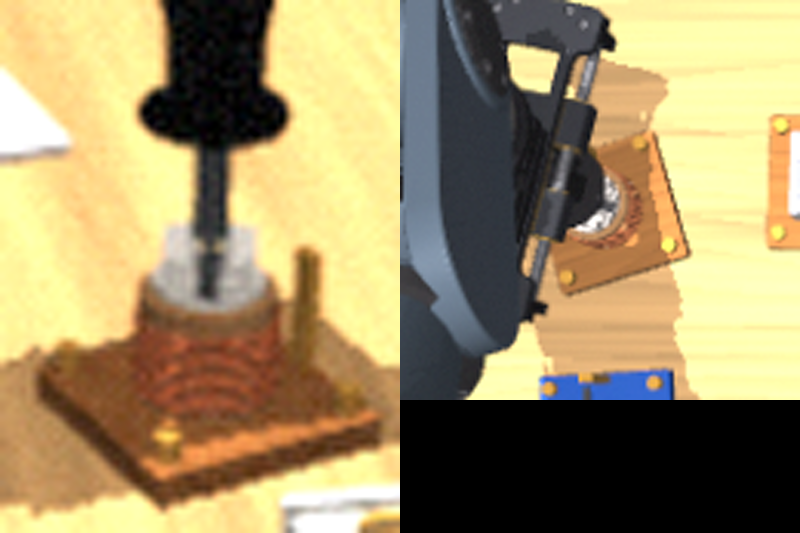

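Call:
jog_arm(
  increments=[
    [[0,0,0],0.06],
    [[0,0,0],0.06],
    [[0,0,0],0.06],
    [[0,0,0],0.06],
    [[0,0,0],0.06],
    [[0,0,0],0.06],
    [[0,0,0],0.06],
    [[0,0,0],0.06],
    [[0,0,0],0],
  ],
)

```text
t: 9.72
position: [0.5656, 0.2899, 0.2156]
orientation: [-0.664, 0.243, -0.242, 0.664]
force: [-1.1, 0.9, 0.8]
gripper_width: 0.0178
```

```bash
python3 look.py g8 "[('side',230,95,290,175,2),('top',70,90,200,220,1.5)]"
```

```text
t 9.82 pos [0.5656 0.2899 0.2156] yaw -39.91 F [-2.   0.7  0.2] T [0.3  0.35 0.03] w 0.0174 q [0.3  0.63 1.47 0.   1.04 0.99]
```

View pics/g8.png

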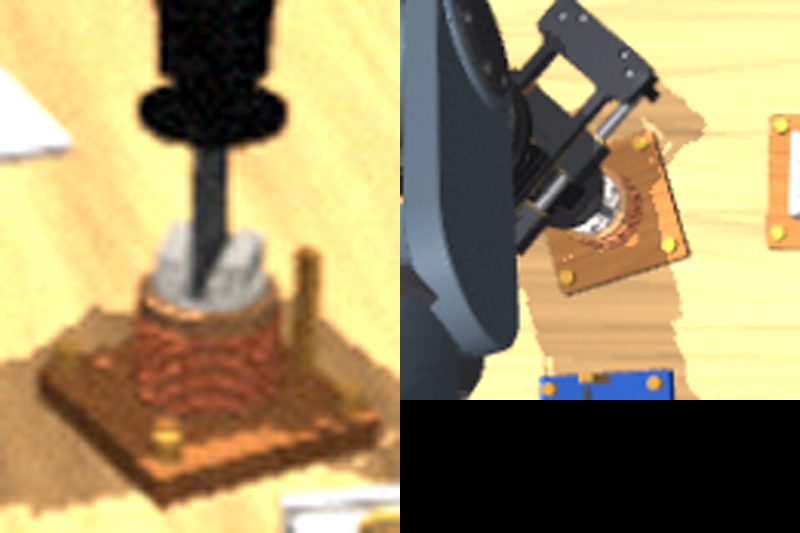

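Call:
jog_arm(
  increments=[
    [[0,0,0],0.06],
    [[0,0,0],0.06],
    [[0,0,0],0.06],
    [[0,0,0],0.06],
    [[0,0,0],0.06],
    [[0,0,0],0.06],
    [[0,0,0],0.06],
    [[0,0,0],0.06],
    [[0,0,0],0.06],
    [[0,0,0],0.06],
    [[0,0,0],0.06],
    [[0,0,0],0],
    [[0,0,0],0],
  ],
)

```text
t: 10.9
position: [0.5648, 0.2908, 0.2156]
orientation: [-0.551, 0.445, -0.442, 0.551]
force: [-3.7, 4.0, 0.7]
gripper_width: 0.0178
```

```bash
python3 look.py g9 "[('side',230,95,290,175,2),('top',70,90,200,220,1.5)]"
```

```text
t 11.0 pos [0.5648 0.2908 0.2156] yaw -77.69 F [-3.3  4.6  1.6] T [1.05 0.87 0.1 ] w 0.0179 q [0.3  0.63 1.47 0.   1.04 1.65]
```

View pics/g9.png

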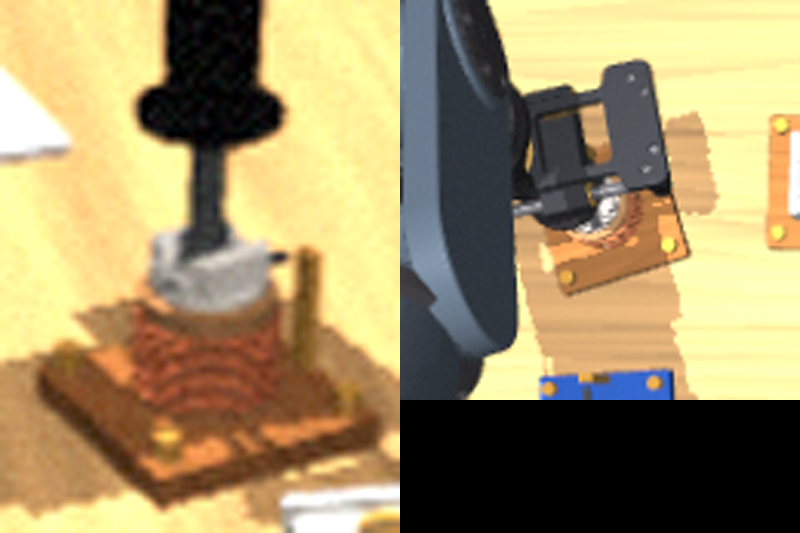

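```bash
python3 - <<'E'
import pickle
from h import *
g=pickle.load(open("g9.pkl","rb"));s=g["side"]
post=plane(s,[(276.05,132.8)],.064)[0]
print("post",post)
c0=plane(s,[(261.4,136.9)],.064)[0];print("c",c0)
for c in (c0,c0+[0,.003,0],c0-[0,.003,0]):
  a=np.degrees(np.arctan2(*(post-c)[1::-1]))
  for z in(.064,.068,.072):
    p=plane(s,[(272.3,133.5)],z)[0];print(z,"ptr",np.degrees(np.arctan2(*(p-c)[1::-1])).round(1),np.linalg.norm((p-c)[:2]).round(4),"post",a.round(1),np.linalg.norm((post-c)[:2]).round(4))
E
```

```text
post [0.61110146 0.30564071 0.064     ]
c [0.56842302 0.28897667 0.064     ]
0.064 ptr 24.1 0.0351 post 21.3 0.0458
0.068 ptr 12.0 0.0306 post 21.3 0.0458
0.072 ptr -3.3 0.0278 post 21.3 0.0458
0.064 ptr 19.4 0.034 post 17.8 0.0448
0.068 ptr 6.4 0.0301 post 17.8 0.0448
0.072 ptr -9.4 0.0282 post 17.8 0.0448
0.064 ptr 28.4 0.0365 post 24.7 0.047
0.068 ptr 17.4 0.0314 post 24.7 0.047
0.072 ptr 2.9 0.0278 post 24.7 0.047
```

```bash
python3 - <<'E'
import pickle
from h import *
g=pickle.load(open("g9.pkl","rb"))
a=g["side"]["image"][122:146,248:284];b=g["top"]["image"][128:164,110:140]
f=lambda q,w,h:cv2.resize(np.clip(q*1.6,0,255).astype(np.uint8)[...,::-1],(w,h),interpolation=cv2.INTER_CUBIC)
cv2.imwrite("pics/g9z.png",np.hstack([f(a,432,288),cv2.copyMakeBorder(f(b,240,288),0,0,0,0,0)]))
E
```

```text
(no output)
```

View pics/g9z.png

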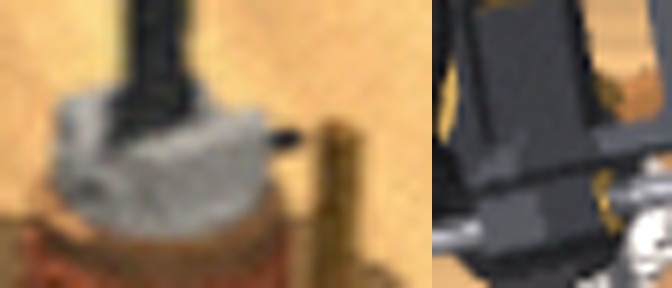

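Call:
jog_arm(
  increments=[
    [[0,0,0],-0.06],
    [[0,0,0],-0.06],
    [[0,0,0],0],
    [[0,-10,0],0],
    [[0,-15,0],0],
    [[0,-17,0],0],
    [[0,-17,0],0],
    [[0,0,0],0],
  ],
)

```text
t: 11.67
position: [0.5693, 0.2895, 0.2793]
orientation: [-0.573, 0.407, -0.413, 0.578]
force: [0.9, 0.3, 0.1]
gripper_width: 0.0178
```

Call:
jog_arm(
  increments=[
    [[15,0,0],0],
    [[30,0,0],0],
    [[36,0,0],0],
    [[36,0,0],0],
    [[36,0,0],0],
    [[30,0,0],0],
    [[0,0,0],0],
  ],
)

```text
t: 12.25
position: [0.6282, 0.1092, 0.2734]
orientation: [0.576, -0.411, 0.413, -0.574]
force: [-0.6, -0.2, 0.0]
gripper_width: 0.0179
```

```bash
python3 look.py h1 "[('side',240,110,290,160,1.5),('top',100,125,160,185,1.2)]"
```

```text
t 12.35 pos [0.6261 0.1138 0.2733] yaw -71.14 F [-0.4  0.5 -1.2] T [ 0.04 -0.02 -0.04] w 0.0176 q [ 0.    0.56  1.42 -0.    1.16  1.25]
```

View pics/h1.png

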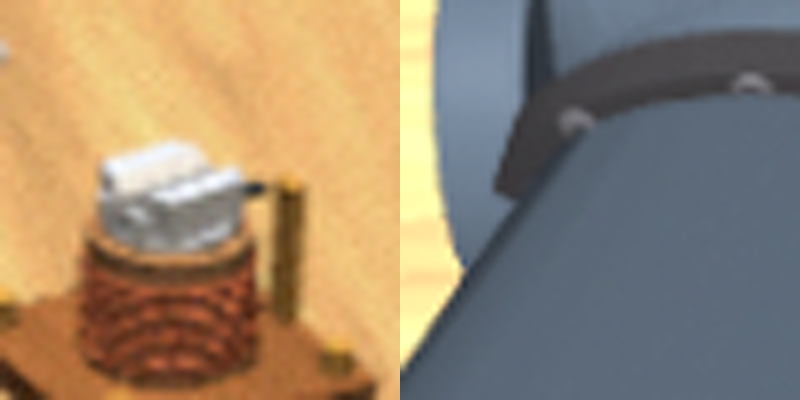

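Call:
jog_arm(
  increments=[
    [[15,0,0],0.05],
    [[30,0,0],0.05],
    [[36,0,0],0.05],
    [[36,0,0],0.05],
    [[36,0,0],0.05],
    [[36,0,0],0.05],
    [[36,0,0],0.05],
    [[36,0,0],0.05],
    [[25,0,0],0.036],
    [[15,0,0],0],
    [[0,0,0],0],
    [[0,0,0],0],
  ],
)

```text
t: 13.35
position: [0.6586, -0.1795, 0.2739]
orientation: [-0.474, 0.526, -0.524, 0.474]
force: [0.1, 0.2, -1.1]
gripper_width: 0.0178
```

```bash
python3 look.py h2 "[('side',240,110,290,160,1.5),('top',100,125,160,185,1.2)]";python3 -c "
from h import *
s,R=st();print(rel([.5047,-.2441,.272],s,R).round(1))"
```

```text
t 13.45 pos [ 0.6589 -0.178   0.2742] yaw -95.78 F [ 0.2  0.2 -0.7] T [ 0.01  0.02 -0.03] w 0.0178 q [-0.43  0.63  1.29  0.    1.22  1.24]
[  81.3    2.3 -146.8]
```

View pics/h2.png

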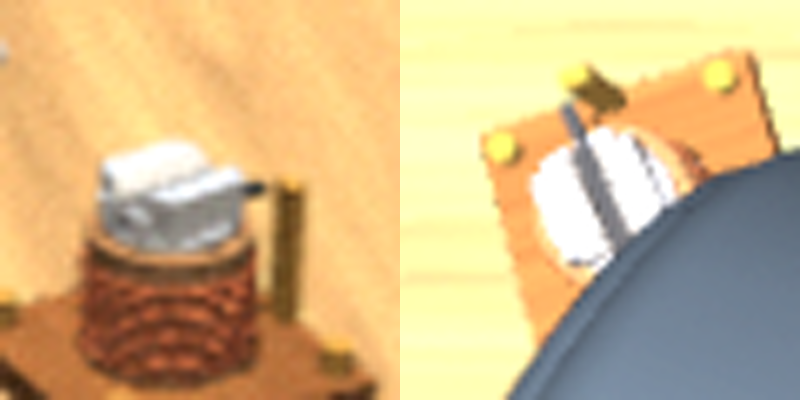

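```bash
python3 - <<'E'
import pickle
from h import *
t=pickle.load(open("h2.pkl","rb"))["top"]
f=lambda x,y:(100+(x-400)*.15,125+y*.15)
q=lambda x,y,z:plane(t,[f(x,y)],z)[0][:2]
an=lambda v:np.degrees(np.arctan2(v[1],v[0]))
print("slot floor dir",an(q(585,150,.064)-q(622,245,.064)))
tip=q(567,107,.066);post=q(574,79,.064)
for c in([.567,.290],[.565,.2895],[.568,.292],[.567,.287]):
  c=np.array(c);print(c,"tip",an(tip-c).round(1),np.linalg.norm(tip-c).round(4),"post",an(post-c).round(1),np.linalg.norm(post-c).round(4))
E
```

```text
slot floor dir 23.5976585333312
[0.567 0.29 ] tip 29.0 0.0352 post 21.1 0.0435
[0.565  0.2895] tip 28.1 0.0372 post 20.8 0.0455
[0.568 0.292] tip 26.8 0.0334 post 19.0 0.0419
[0.567 0.287] tip 33.1 0.0367 post 24.7 0.0446
```

Call:
jog_arm(
  increments=[
    [[10,0,-18],0],
    [[20,0,-36],0],
    [[20,0,-36],0],
    [[20,0,-36],0],
    [[11,0,-21],0],
    [[0,0,0],0],
    [[0,0,0],0],
  ],
)

```text
t: 14.03
position: [0.5042, -0.2444, 0.275]
orientation: [0.473, -0.525, 0.525, -0.474]
force: [0.0, -0.3, -0.0]
gripper_width: 0.018
```

```bash
python3 look.py h3 "[('side',240,190,360,340,2),('side',240,140,360,290,2)]";python3 -c "
from h import *
s,R=st();print(rel([.5047,-.2441,.272],s,R).round(1))"
```

```text
t 14.13 pos [ 0.5058 -0.2445  0.275 ] yaw -95.8 F [ 0.1 -0.3  0.3] T [-0.02  0.02 -0.  ] w 0.0177 q [-0.65  0.46  1.61  0.    1.06  1.02]
[-0.3  3.  -1.2]
```

View pics/h3.png

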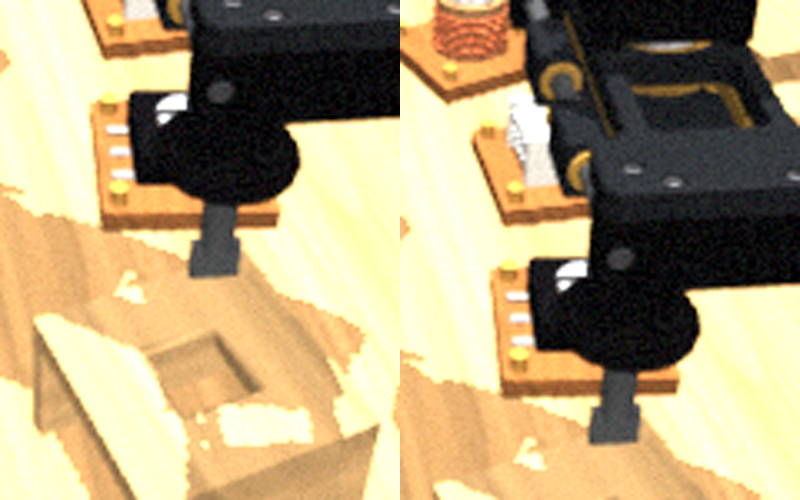

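Call:
jog_arm(
  increments=[
    [[0,10,-0.6],0],
    [[0,15,0],0],
    [[0,18,0],0],
    [[0,18,0],0],
    [[0,18,0],0],
    [[0,15,0],0],
    [[0,11,0],0],
    [[0,8,0],0],
    [[0,3,0],0],
    [[0,0,0],0],
    [[0,0,0],0],
  ],
)

```text
t: 15.05
position: [0.5044, -0.2456, 0.1588]
orientation: [0.474, -0.525, 0.525, -0.474]
force: [-0.2, -0.9, 1.1]
gripper_width: 0.0175
```

```bash
python3 look.py h4 "[('side',240,190,360,340,2),('side',240,190,360,340,4)]"
```

```text
t 15.15 pos [ 0.5044 -0.2459  0.1594] yaw -95.91 F [-0.3 -0.5 -1.2] T [ 0.03  0.06 -0.03] w 0.018 q [-0.65  0.63  1.71  0.    0.8   1.02]
```

View pics/h4.png

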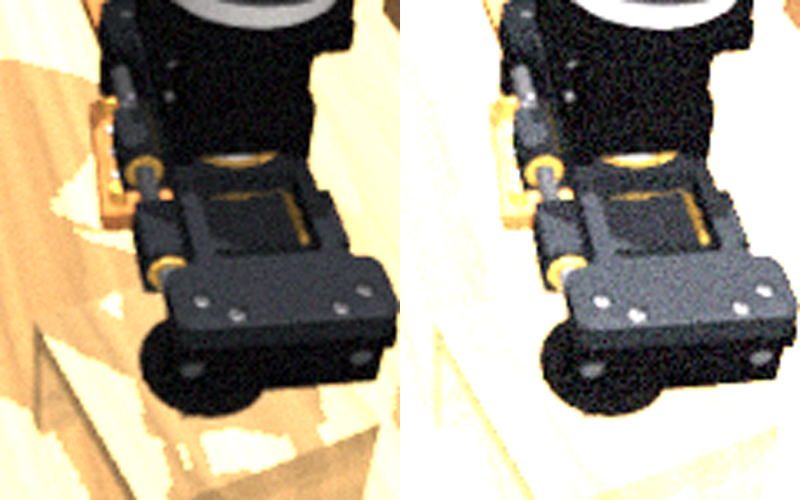

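Call:
jog_arm(
  increments=[
    [[-1.3,2,0],0],
    [[0,0,0],0],
    [[0,0,0],0],
  ],
)

```text
t: 15.4
position: [0.504, -0.2442, 0.1569]
orientation: [0.474, -0.525, 0.525, -0.474]
force: [1.3, 1.0, -0.3]
gripper_width: 0.0177
```

Call:
jog_arm(
  increments=[
    [[0,0,0],0],
    [[0,0,0],0],
    [[0,0,0],0],
    [[0,0,0],0],
    [[0,0,0],0],
    [[0,0,0],0],
    [[0,0,0],0],
    [[0,0,0],0],
    [[0,0,0],0],
    [[0,0,0],0],
  ],
  fingers=60,
)

```text
t: 16.23
position: [0.504, -0.2443, 0.1565]
orientation: [0.474, -0.525, 0.525, -0.474]
force: [0.1, -0.1, 0.1]
gripper_width: 0.0597
```

Call:
jog_arm(
  increments=[
    [[0,-10,0],0],
    [[0,-15,0],0],
    [[0,-18,0],0],
    [[0,-18,0],0],
    [[0,-18,0],0],
    [[0,-18,0],0],
    [[0,-18,0],0],
    [[0,-18,0],0],
    [[0,-10,0],0],
    [[0,0,-30],0],
    [[0,0,-30],0],
    [[0,0,-30],0],
    [[0,0,0],0],
    [[0,0,0],0],
  ],
)

```text
t: 17.4
position: [0.4133, -0.2345, 0.2999]
orientation: [-0.473, 0.526, -0.525, 0.473]
force: [1.0, 0.3, 0.9]
gripper_width: 0.06
```

```bash
python3 look.py h5 "[('side',230,90,360,340,1.8),('top',100,110,420,260,1.5)]"
```

```text
t 17.5 pos [ 0.4154 -0.2356  0.3001] yaw -95.94 F [ 0.8 -0.6  0.6] T [0.02 0.03 0.  ] w 0.0599 q [-0.75  0.32  1.78  0.    1.04  0.92]
```

View pics/h5.png

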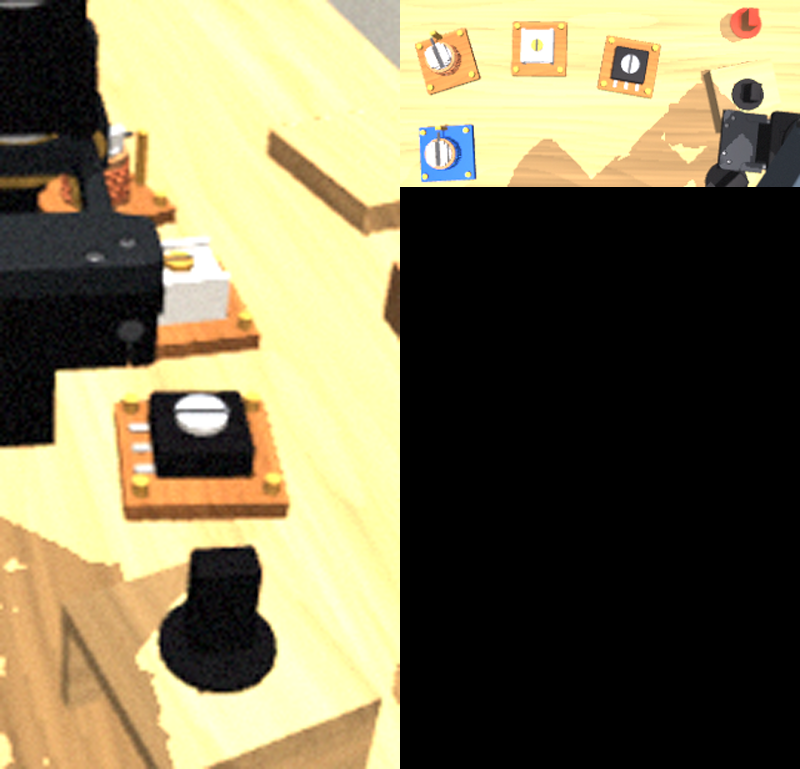

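```bash
python3 - <<'E'
import pickle
from h import *
t=pickle.load(open("h5.pkl","rb"))["top"];b=t["image"][132:172,106:146]
cv2.imwrite("pics/h5z.png",cv2.resize(b[...,::-1],(600,600),interpolation=cv2.INTER_CUBIC))
E
```

```text
(no output)
```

View pics/h5z.png

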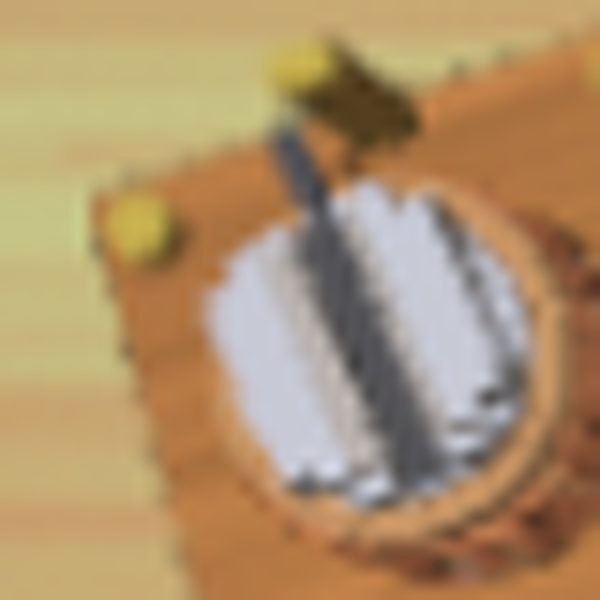

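```bash
python3 - <<'E'
import pickle
from h import *
t=pickle.load(open("h5.pkl","rb"))["top"];im=t["image"].astype(int)
w=np.zeros(im.shape[:2],bool);w[165:197,362:400]=(im.max(2)<75)[165:197,362:400]
cn=max(cv2.findContours(w.astype(np.uint8),0,1)[0],key=cv2.contourArea)
print(cv2.boundingRect(cn),"start was (365,173,26,25)")
from bench import ctrl
print(ctrl.job_done())
E
```

```text
(366, 173, 25, 24) start was (365,173,26,25)
the job is handed in; nothing more can be done
None
```

I took the smaller black tool out of the stand, put its blade into the slug on the brown-based coil and turned the slug clockwise. I then put the tool back in the stand, released it, moved the arm clear and handed the job in at about t = 17.5 s.

- **Slug:** The overhead view puts the pointer roughly 5–8° short of the index post, inside the 15° limit. The measurements spread from about 3° short (tool angle and slot direction) to 8° short (pointer tip). The side view was too coarse to settle it. I did not re-engage the tool to correct the rest.
- **Tool:** The last pictures show it hanging upright in the hole. Its collar is within about 1 pixel (about 2 mm) of where it started.
- **Forces:** The readings I took stayed under about 6 N at the wrist. The only notable load was about 1 N m of sideways moment on the wrist while turning.

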